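# Glaze a desk photo frame, handling the glass by its edges

## Robot

A 6-joint arm with a two-finger parallel gripper is mounted at the origin on a cart in front of the work surface, level with it; the furniture and walls round the work are solid. World frame = base frame: x ahead of the robot, y to its left, z up, the work surface at z = 0. Lengths are in m, angles in rad, forces in N, time in s.
With the tool pointing down it reaches from about 0.3 to 0.775 m from the base axis. Payload 14.6 kg.
Tool frame: the origin (TCP) lies at the very end of the fingers, on their centre line; the grasp point (between the pads) lies 19 mm behind it; z points along the fingers, y is the line along which they close (so a half turn about z gives the same grasp; the last joint's range is limited). The gripper opens to 94 mm and grips with 3 to 60 N. Pads are 16 mm wide; open, the fingers measure 119 mm over their backs; the gripper's body (75 mm by 177 mm) begins 78 mm behind the grasp point.
Start: joints at [1.237, 0.3, 1.521, -0, 1.321, -0.067], TCP at [0.145, 0.531, 0.185] pointing down, gripper open.
Joint ranges: [-3.03, 3.03], [-0.79, 2.21], [0.23, 2.52], [-1.04, 4.18], [0, 3.07], [-2.55, 2.55]. Speed limits (rad/s): [2.22, 2.22, 2.57, 3.14, 3.14, 3.14].

## Interface

Orientations are given as [roll, pitch, yaw] about the fixed x, y, z axes, in that order (R = Rz(yaw) Ry(pitch) Rx(roll)).
In Python, from station import status, vision, order, silhouettes gives the robot as it stands. The module is installed in compiled form; this text tells all that it offers.
- The arm moves only by the shell command python3 -m pendant 'ROWS' [FORCE]. ROWS is JSON, one flat list of numbers, 7 for each row, row after row: the shift along the tool's x, y, z in units of 500 mm (1.0 is 500 mm), then the turn, a rotation vector about the tool's x, y, z in units of 90 degrees (1.0 is 90 degrees), then the opening, from -1 (shut) to 1 (fully open). A call has 1 to 12 rows; each row is the pose to reach, as a shift and turn from the pose commanded when the call began, along the tool's axes at that moment; what a row does not reach only later rows make up. A row lasts 1/10 s, in which the tool goes at most 50 mm and 8.59 degrees, less where a joint would pass 70% of its speed; a pose out of reach is approached as far as the arm can. A call with a number of a shift or a turn outside -1 to 1 is refused whole. A call with a gripper value outside its range is refused whole. The fingers move at their own pace and stop on an object; FORCE is the grip in N (left out, the last holds). Time passes only in rows, so rows that repeat a pose let the fingers close. It gives the time, the measured TCP pose, the force, the opening and the grip force at its end, in the units of the state.
- status.get_obs(): the state, without advancing time (a new reading comes with each control period).
- vision.camera(name): name is "scene" or "side" or "wrist"; returns a dict with "pixels" (480x640x3 uint8, red, green, blue), "K" (3x3 intrinsics, pixels), "k1" (the pictures are not rectified: a ray, as slopes to the right and down, at radius r is drawn at 1 + k1 r^2 times it, then the intrinsics apply), "R" (3x3) and "t" (3): a world point X has camera coordinates R X + t. Camera axes: x right, y down, z forward; pixel columns grow to the right and rows downward; lengths in m; the calibration is good to about 2 mm. A picture is of the moment at which its call begins. There is no depth.
- order.hand_in(): hands the job in; it is judged then, once.
Trained networks look in a picture, given as the dict that the camera call returned (one of the last four; its "shot" number tells which), for a name from the list of things; names that differ only in an ending like _2 or _b are one class to them, and where a whole thing is asked for, a point or a joint stands for the part that bears it (a point fixed in the world has none). Each returns a list of dicts, best first, with "score" (0 to 1); they miss things now and then, are a little off and sometimes report something else, mostly with a low value. They report only what shows in the picture. A call takes as long as a camera call.
- silhouettes(target, picture): "region" (480x640 bool, what is visible of it) and "extent" ([left, top, right, bottom] in pixels, round what is visible of it).
The state is a dict: "time_s": time; "qpos": joint angles; "joint_vel": joint speeds; "tau": joint torques, N m; "ee_pos": TCP position; "eef_rot": TCP orientation; "force": force on the tool from outside, world axes, zero at the start; "moment": the same for the moment, N m; "grip_width": finger opening in m; "grip_force": force on a finger pad.
Only numpy, scipy, OpenCV 4.12 (cv2) and the standard library are available. Lean on these libraries where they do the work, as an engineer would, in place of code of your own. Each camera call takes 0.05 s, during which the arm holds its last target. There are 200 camera calls.

## Task

The little photo frame lies face down with its hinged back open. Pick up the clean glass pane by its edges only, without anything of the gripper touching its faces, and set it down gently (not dropped) flat into the frame; then swing the back fully shut and turn the swivel latch until it lies straight across over the back, so that it is held. Leave the other things on the desk where they are.

Things in the scene. Friction and masses are not known exactly. Their poses are not given: they have to be found in the camera images.
- pane: clear glass pane with green-tinted edges, 96 x 64 x 4 mm, 60 g, lying flat on the felt pads of the rest. Origin: centre of its underside; own x along the 96 mm length, y across the 64 mm width, z up through the thickness. Either face may be up and either end first. Grip it across the 64 mm width, at the middle of its length
- pane_face: the see-through face area of the same pane, both sides: all but a 4 mm border, 88 x 56 mm, moving with the pane and with the same origin and axes. Gripper and arm must never touch it
- rest: low light-wood block, fixed, base 112 x 54 mm (x by y), its top 6 mm above the origin; on two felt-topped pads, 18 x 44 mm (x by y), at x = -32 and +32 mm, the pane lies 22 mm above the origin, overhanging the pads by about 10 mm on both long sides; nothing stands beside those edges. Origin: the block's centre, 4.5 mm above the desk; x along its length
- frame: deep wooden photo frame, 132 x 100 mm (x by y), lying face down on a thin dark non-slip pad (150 x 118 mm) and fixed; rim top 26 mm above its origin, the back and latch upon it. Origin: centre of its underside, on the pad, 4.5 mm above the desk. x along its length toward the hinged end, y across, z up
- back (a joint): hinge of the dark wooden back, rad: 0 = fully shut on the frame, outer side 31.5 mm above the frame's origin; 1.57 = upright; starts leaning outward at 1.8 to 2.1; stop at 2.15. Back: 114 mm from hinge to free edge, 92 wide, 5 thick, the print mounted inside; a folded leg, 3 high, 24 wide, lies 6 to 68 mm from the hinge on its outside. Stays where left; 1 to 2 N at the free edge moves it
- back_hinge (a point): middle of the back's hinge axis (the axis runs along the frame's y): 64 mm along the frame's x and 26 mm above its origin
- back_edge (a point): middle of the back's free edge, in the middle of its thickness, 114 mm from the hinge axis
- latch (a joint): steel swivel latch on the rim at the end away from the hinge, rad, about a vertical axis, growing clockwise seen from above: 0 = arm along the frame's +y, clear of the back; 1.57 = along +x, straight over the shut back; stops at -0.6 and 1.65; starts at -0.5 to 0. Stays where left; about 1 N at the stud moves it. Turned over too early it bars the back
- latch_stud (a point): middle of the upright round steel stud on the latch's arm, 12 mm in diameter, rising 16 mm from the arm's top (8 mm below this point to 8 mm above it), 32 mm from the latch's pivot; the arm is 12 mm wide and 4.5 mm thick and reaches 6 mm past the stud's axis; nothing else stands as high near it
- latch_pivot (a point): pivot of the latch, on top of its arm: 58 mm along the frame's -x from its origin, 36.5 mm above it
- earbuds: bystander: white earbud case, 47 x 58 x 25 mm, origin under its centre
- remote: bystander: flat white remote control, 86 x 40 x 8 mm, origin under its centre
- jar: bystander: small jar with black screw top, 50 mm across, 48 mm high, origin under its centre
- tray: bystander: small square wooden tray, 82 x 86 x 20 mm, origin under its centre
- rebate (a point): centre of the frame's rebate at the height of the ledge that the pane's underside comes to lie on, 14 mm above the frame's origin. The rebate is 100 x 68 mm (2 mm play round the pane); its walls are 12 mm high, the top 5 to 6 mm bevelled, about 3 mm wider all round at the rim. The pane's long side goes along the frame's x
- notch_left (a point): middle of the floor of the finger notch in the frame's long side at +y (the other long side has the same at -y): 52 mm long along x, open outward through the side, floor 6 mm above the frame's origin and 8 mm below the ledge, so that fingers on the pane's long edges go down with it and open there

How it is judged:
On the way, in this order (a step that is already met when the one before it is completed fails the run):
1. the pane lies flat in the frame's rebate, let go, while the back is still open (z of pane in the frame of frame between 0.011 and 0.0165 m and x of pane in the frame of frame between -0.003 and 0.003 m and y of pane in the frame of frame between -0.003 and 0.003 m and angle between the x axis of pane and the x axis of frame, either way round below 0.05 rad and angle between the z axis of pane and the z axis of frame, either way round below 0.03 rad and contact force between the fingers and pane below 0.1 N and value of joint back above 1 rad), for 0.2 s.
2. the back is shut over the pane (value of joint back below 0.04 rad), for 0.2 s.
3. the latch is turned over the back (value of joint latch above 1.35 rad), for 0.2 s.
At the end, for the whole second after the job is handed in: The pane lies flat in the rebate (within 3 mm of the frame's centre each way, 3 degrees in line, underside at the ledge within about 2.5 mm), the back is shut to within 0.04 rad, the latch stands at 1.35 rad or more, over the back, and everything is at rest (z of pane in the frame of frame between 0.011 and 0.0165 m and x of pane in the frame of frame between -0.003 and 0.003 m and y of pane in the frame of frame between -0.003 and 0.003 m and angle between the x axis of pane and the x axis of frame, either way round below 0.05 rad and angle between the z axis of pane and the z axis of frame, either way round below 0.03 rad and value of joint back below 0.04 rad and value of joint latch above 1.35 rad and linear speed of pane below 0.02 m/s and velocity of joint each of back, latch below 0.05 rad/s); the robot touches nothing.
It fails at once if gripper or arm touches a face of the pane (contact force between any of the fingers, the arm and pane_face above 0.5 N).
It fails at once if the pane is dropped into the frame (over 0.5 m/s there) (horizontal distance between pane and frame below 0.05 m and z of pane in the frame of frame below 0.04 m and linear speed of pane above 0.5 m/s).
It fails at once if a bystander is moved by more than 20 mm (distance of any of earbuds, remote, jar, tray from where it was at the start of the episode above 0.02 m).
It also fails if it takes over 64 s, if anything falls off the work surface, if the arm or the gripper's body presses on something with over 40 N, if the wrist force passes 120 N, or if a joint passes its speed limit or range.

## Working session

There is one attempt and no reset: what is moved stays moved. The work goes in short steps, Python scripts to look and compute and a shell command to move; the robot and the scene stay as the last step left them, time stands still between calls to the robot, and variables do not carry over. Pictures are saved under pics/ and viewed, at most 10 in all, crops included, and the job is handed in when it is done.

```bash
mkdir -p pics; cat > h.py <<'E'
import numpy as np, cv2, json
from station import status, vision, order, silhouettes
from scipy.spatial.transform import Rotation as Ro
def und(c,uv):
    uv=np.atleast_2d(np.asarray(uv,float)); d=np.array([c['k1'],0,0,0,0],float)
    return cv2.undistortPoints(uv.reshape(-1,1,2),np.array(c['K'],float),d).reshape(-1,2)
def ray(c,uv):
    n=und(c,uv); R=np.array(c['R']);t=np.array(c['t'])
    d=np.c_[n,np.ones(len(n))]@R; return -R.T@t, d
def onplane(c,uv,z):
    o,d=ray(c,uv); return o+d*((z-o[2])/d[:,2])[:,None]
def proj(c,X):
    X=np.atleast_2d(X); r=cv2.Rodrigues(np.array(c['R'],float))[0]
    return cv2.projectPoints(X.astype(float),r,np.array(c['t'],float),np.array(c['K'],float),np.array([c['k1'],0,0,0,0],float))[0].reshape(-1,2)
def save(c,n): cv2.imwrite('pics/'+n,c['pixels'][:,:,::-1])
E
python3 - <<'E'
from h import *
print(status.get_obs())
ims=[]
for n in ['scene','side','wrist']:
    c=vision.camera(n); im=c['pixels'].copy()
    print(n,c['k1'],np.array(c['K']).round(1).tolist(),(-np.array(c['R']).T@np.array(c['t'])).round(3), np.array(c['R']).round(3).tolist())
    save(c,n+'0.png')
    for k in ['pane','rest','frame','back','latch','earbuds','remote','jar','tray']:
        s=silhouettes(k,c)
        print(k,[(round(x['score'],2),np.round(x['extent']).tolist()) for x in s[:2]])
E
```

```text
{'time_s': 0.0, 'qpos': array([ 1.23739959e+00,  3.00474497e-01,  1.52158714e+00,  1.47675140e-05,
        1.32069358e+00, -6.66364428e-02]), 'joint_vel': array([ 0.00032285, -0.00045125,  0.00146815, -0.00010661, -0.00057508,
        0.00028087]), 'tau': array([ 3.50549679e-03, -5.31814384e+01, -3.52730405e+01,  7.09880982e-02,
        2.44872255e-02, -8.48633658e-05]), 'ee_pos': array([0.14490823, 0.53026965, 0.18478192]), 'eef_rot': array([-3.14043362e+00, -9.16836557e-05,  2.87482864e+00]), 'force': array([-0.54545595, -0.04933366,  0.84231387]), 'moment': array([-0.03033346, -0.03007932, -0.0121331 ]), 'grip_force': 0.0, 'grip_width': 0.09350322520941305}
scene 0.005848256809988402 [[559.6, 0.0, 323.7], [0.0, 559.6, 234.9], [0.0, 0.0, 1.0]] [-0.285 -0.349  0.707] [[0.459, -0.889, 0.005], [-0.505, -0.265, -0.821], [0.731, 0.374, -0.57]]
pane [(0.79, [250.0, 233.0, 306.0, 261.0])]
rest [(0.65, [247.0, 247.0, 308.0, 273.0])]
frame [(0.89, [366.0, 199.0, 435.0, 317.0])]
back [(0.64, [384.0, 197.0, 436.0, 262.0])]
latch [(0.67, [379.0, 283.0, 403.0, 295.0])]
earbuds [(0.91, [486.0, 2
[... 483 characters left out ...]
251.0])]
rest [(0.73, [266.0, 246.0, 311.0, 258.0])]
frame [(0.67, [308.0, 221.0, 398.0, 321.0])]
back [(0.56, [357.0, 223.0, 398.0, 282.0]), (0.43, [265.0, 207.0, 292.0, 222.0])]
latch []
earbuds [(0.85, [423.0, 301.0, 452.0, 329.0])]
remote [(0.62, [264.0, 207.0, 292.0, 222.0]), (0.38, [265.0, 244.0, 313.0, 257.0])]
jar [(0.83, [238.0, 258.0, 260.0, 278.0]), (0.46, [268.0, 235.0, 308.0, 248.0])]
tray [(0.89, [307.0, 202.0, 344.0, 222.0])]
wrist -0.02394838066117917 [[417.2, 0.0, 320.1], [0.0, 417.2, 242.7], [0.0, 0.0, 1.0]] [0.076 0.549 0.384] [[0.263, 0.965, -0.0], [0.934, -0.255, 0.25], [0.241, -0.066, -0.968]]
pane []
rest []
frame []
back []
latch []
earbuds []
remote []
jar []
tray []
```

```bash
python3 - <<'E'
from h import *
a=cv2.imread('pics/scene0.png')[170:330,180:530]; b=cv2.imread('pics/side0.png')[190:340,220:470]
a=cv2.resize(a,None,fx=2.1,fy=2.1,interpolation=3); b=cv2.resize(b[:, :],None,fx=1.7,fy=1.7,interpolation=3)
o=np.zeros((600,800,3),np.uint8); o[:a.shape[0],:a.shape[1]]=a; o[340:340+b.shape[0],:b.shape[1]]=b
w=cv2.imread('pics/wrist0.png'); w=cv2.resize(w,(340,255)); o[340:595,440:780]=w
cv2.imwrite('pics/v1.png',o)
# rough
class C: pass
for n in ['scene']:
    c=vision.camera(n)
    for k,z in [('pane',.03),('rest',.01),('frame',.02),('earbuds',.012),('remote',.004),('jar',.024),('tray',.01),('latch',.04)]:
        s=silhouettes(k,c)
        if s:
            v,u=np.nonzero(s[0]['region']); print(k,onplane(c,[u.mean(),v.mean()],z).round(3))
E
```

```text
pane [[0.504 0.163 0.03 ]]
rest [[0.483 0.158 0.01 ]]
frame [[ 0.59  -0.087  0.02 ]]
earbuds [[ 0.656 -0.262  0.012]]
remote [[0.576 0.377 0.004]]
jar [[0.375 0.081 0.024]]
tray [[0.708 0.322 0.01 ]]
latch [[ 0.466 -0.098  0.04 ]]
```

View pics/v1.png

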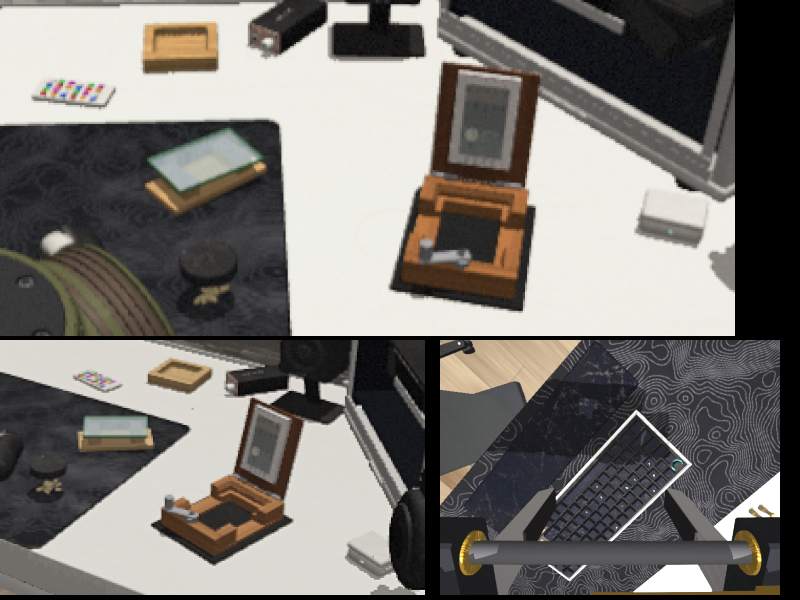

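```bash
cat >> h.py <<'E'
def to(p,yaw,rpy=None):
    "units for a move of the tool to world p with tool down at yaw"
    o=status.get_obs(); R=Ro.from_euler('xyz',o['eef_rot'])
    T=Ro.from_euler('xyz',rpy if rpy is not None else [np.pi,0,yaw])
    s=R.inv().apply(np.array(p)-o['ee_pos'])/.5; w=(R.inv()*T).as_rotvec()/(np.pi/2)
    print('at',o['time_s'],o['ee_pos'].round(4),'F',o['force'].round(1)); print('ROW',s.round(4).tolist(),w.round(4).tolist())
E
python3 -m pendant '[-0.843,-0.62,-0.07,0,0,-0.17,1, -0.843,-0.62,-0.07,0,0,-0.17,1, -0.843,-0.62,-0.07,0,0,-0.17,1, -0.843,-0.62,-0.07,0,0,-0.17,1, -0.843,-0.62,-0.07,0,0,-0.17,1, -0.843,-0.62,-0.07,0,0,-0.17,1, -0.843,-0.62,-0.07,0,0,-0.17,1, -0.843,-0.62,-0.07,0,0,-0.17,1, -0.843,-0.62,-0.07,0,0,-0.17,1, -0.843,-0.62,-0.07,0,0,-0.17,1, -0.843,-0.62,-0.07,0,0,-0.17,1, -0.843,-0.62,-0.07,0,0,-0.17,1]'
python3 - <<'E'
from h import *
to([.47,.10,.22],np.pi)
c=vision.camera('wrist'); save(c,'w1.png')
np.save('w1.npy',c,allow_pickle=True)
for k in ['pane','rest','frame','back','latch']:
    s=silhouettes(k,c)
    print(k,[(round(x['score'],2),np.round(x['extent']).tolist()) for x in s[:2]])
E
```

```text
time_s: 3.15
ee_pos: [0.4713, 0.118, 0.2203]
eef_rot: [-3.141, 0.0, 3.138]
force: [-0.2, 0.3, -0.5]
grip_width: 0.094
grip_force: 0.0
at 3.15 [0.4713 0.118  0.2203] F [-0.2  0.3 -0.5]
ROW [0.0025, -0.0359, 0.0005] [-0.0002, 0.0, -0.0022]
pane [(0.78, [317.0, 193.0, 422.0, 306.0]), (0.44, [64.0, 198.0, 103.0, 231.0])]
rest [(0.86, [319.0, 187.0, 409.0, 290.0])]
frame [(0.67, [27.0, 188.0, 179.0, 377.0]), (0.28, [458.0, 424.0, 504.0, 465.0])]
back [(0.42, [62.0, 196.0, 104.0, 231.0])]
latch [(0.55, [63.0, 196.0, 106.0, 230.0])]
```

View pics/w1.png

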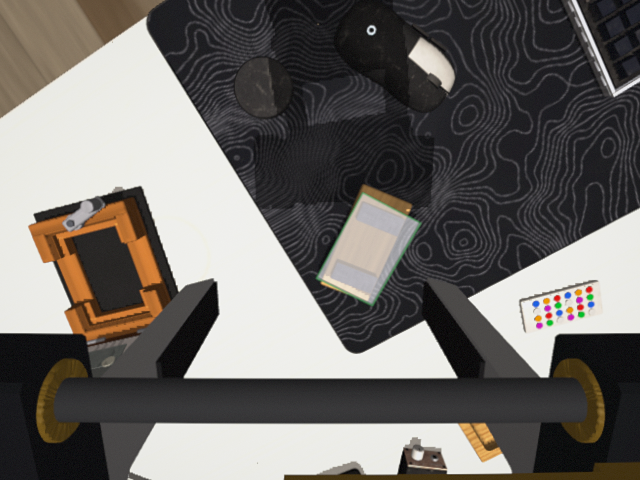

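```bash
python3 -m pendant '[-0.158,-0.196,-0.04,0,0,0,1, -0.158,-0.196,-0.04,0,0,0,1, -0.158,-0.196,-0.04,0,0,0,1, -0.158,-0.196,-0.04,0,0,0,1, -0.158,-0.196,-0.04,0,0,0,1]'
python3 - <<'E'
from h import *
c=vision.camera('wrist'); save(c,'w2.png')
np.save('w2.npy',c,allow_pickle=True)
for k in ['pane','rest','frame','back','latch']:
    s=silhouettes(k,c)
    print(k,[(round(x['score'],2),np.round(x['extent']).tolist()) for x in s[:2]])
a=cv2.imread('pics/w1.png')[170:400,0:440];b=cv2.imread('pics/w2.png')
# upscaled crops: pane from w1, frame from w2
E
```

```text
time_s: 3.95
ee_pos: [0.5486, 0.0229, 0.2401]
eef_rot: [3.141, -0.001, -3.141]
force: [0.3, 0.7, -0.3]
grip_width: 0.0942
grip_force: 0.0
pane [(0.83, [414.0, 113.0, 518.0, 225.0])]
rest [(0.86, [407.0, 109.0, 503.0, 227.0])]
frame [(0.71, [123.0, 106.0, 276.0, 333.0])]
back [(0.8, [140.0, 249.0, 258.0, 334.0])]
latch [(0.9, [159.0, 108.0, 208.0, 145.0]), (0.57, [121.0, 106.0, 277.0, 336.0])]
```

View pics/w2.png

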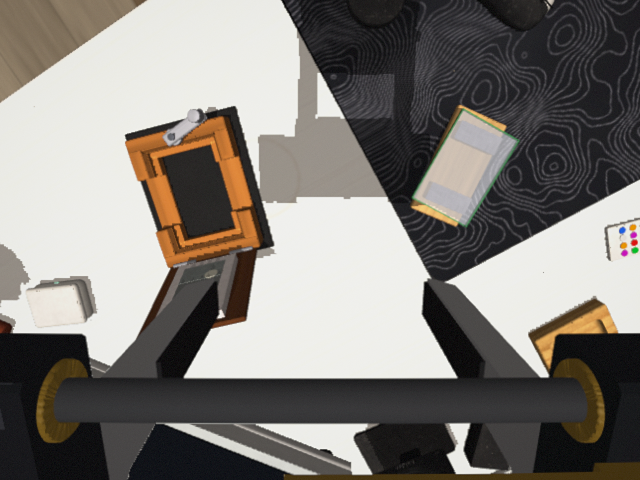

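```bash
cat >> h.py <<'E'
from scipy.optimize import minimize
def boxpts(p,dx,dy,z0,z1):
    x,y,z,a=p; c,s=np.cos(a),np.sin(a)
    return np.array([[x+c*i*dx/2-s*j*dy/2,y+s*i*dx/2+c*j*dy/2,z+h] for i in(-1,1) for j in(-1,1) for h in(z0,z1)])
def hullmask(c,P,S=2):
    q=cv2.convexHull(proj(c,P).astype(np.float32)).reshape(-1,2)
    m=np.zeros((480*S,640*S),np.uint8); cv2.fillConvexPoly(m,np.round(((q+.5)*S-.5)*16).astype(np.int32),1,shift=4); return m>0
def iou(views,f,p):
    v=0
    for c,m in views:
        h=hullmask(c,f(p)); v+=(h&m).sum()/(h|m).sum()
    return v/len(views)
def up(m): return cv2.resize(m.astype(np.uint8),None,fx=2,fy=2,interpolation=0)>0
def hullof(m):
    pts=np.argwhere(m)[:,::-1].astype(np.int32); o=np.zeros(m.shape,np.uint8); cv2.fillConvexPoly(o,cv2.convexHull(pts).reshape(-1,2),1); return o>0
def fit(views,f,p0,step):
    n=len(p0); sim=np.vstack([p0]+[np.array(p0)+np.eye(n)[i]*step[i] for i in range(n)])
    r=minimize(lambda p:-iou(views,f,p),p0,method='Nelder-Mead',options=dict(initial_simplex=sim,xatol=1e-5,fatol=1e-5,maxiter=300)); return r.x,-r.fun
def orange(c,roi):
    hsv=cv2.cvtColor(c['pixels'],cv2.COLOR_RGB2HSV); m=(hsv[...,0]>6)&(hsv[...,0]<22)&(hsv[...,1]>110)&(hsv[...,2]>90)
    o=np.zeros_like(m); l,t,r,b=roi; o[t:b,l:r]=m[t:b,l:r]
    n,lab,st,_=cv2.connectedComponentsWithStats(o.astype(np.uint8)); 
    return lab==1+st[1:,4].argmax() if n>1 else o
E
cat > fit1.py <<'E'
from h import *
w1=np.load('w1.npy',allow_pickle=True).item(); w2=np.load('w2.npy',allow_pickle=True).item()
sc=vision.camera('scene')
pv=[(c,up(hullof(silhouettes('pane',c)[0]['region']))) for c in (w1,w2,sc)]
f=lambda p:boxpts(p,.096,.064,0,.004)
for vs in (pv,pv[:2],pv[1:2]): print('pane',[np.round(x,4) for x in fit(vs,f,[.504,.163,.027,-.5],[.01,.01,.01,.1])])
rois=[(0,180,200,400),(110,95,290,275)]
fv=[(c,up(hullof(orange(c,r)))) for c,r in zip((w1,w2),rois)]
g=lambda p:boxpts([p[0],p[1],p[3] if len(p)>3 else .0045,p[2]],.132,.1,0,.026)
for vs,p0 in ((fv[1:],[.54,-.09,-.25]),(fv,[.54,-.09,-.25]),(fv[1:],[.54,-.09,-.25,.005])):
    r=fit(vs,g,p0,[.01,.01,.1,.005][:len(p0)]); print('frame',[np.round(x,4) for x in r])
    if len(vs)==1 and len(p0)==3: fr=r[0]
im=w2['pixels'][:,:,::-1].copy()
pp=fit(pv[:2],f,[.504,.163,.027,-.5],[.01,.01,.01,.1])[0]
for P in (f(pp),g(fr)):
    q=cv2.convexHull(proj(w2,P).astype(np.float32)).reshape(-1,2); cv2.polylines(im,[np.round(q*16).astype(np.int32)],True,(255,0,255),1,shift=4)
cv2.imwrite('pics/v2.png',np.hstack([cv2.resize(im[95:285,110:290],None,fx=3,fy=3,interpolation=0)[:450],cv2.resize(im[95:245,395:535],None,fx=1.85,fy=3,interpolation=0)]))
E
python3 fit1.py
```

```text
pane [array([ 0.5078,  0.1625,  0.0265, -0.4761]), np.float64(0.9644)]
pane [array([ 0.5079,  0.1624,  0.027 , -0.4742]), np.float64(0.9769)]
pane [array([ 0.5079,  0.1616,  0.0279, -0.4757]), np.float64(0.9782)]
frame [array([ 0.5336, -0.1025,  0.2339]), np.float64(0.9678)]
frame [array([ 0.5337, -0.103 ,  0.2338]), np.float64(0.7986)]
frame [array([ 5.341e-01, -1.040e-01,  2.398e-01,  2.000e-04]), np.float64(0.9749)]
```

View pics/v2.png

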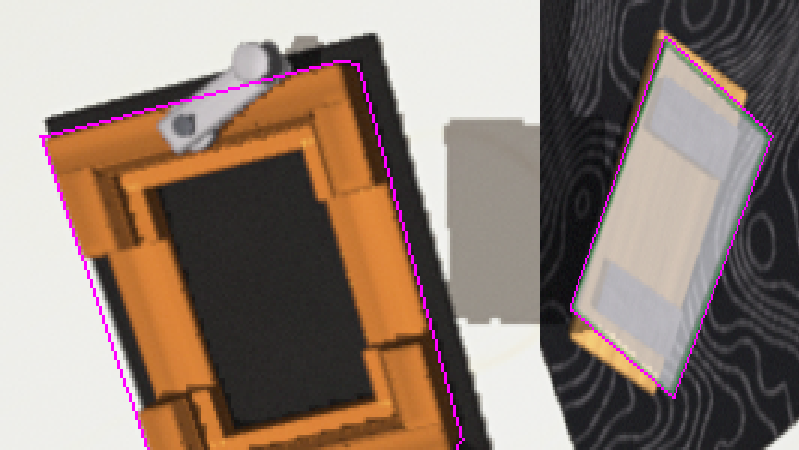

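```bash
python3 -m pendant '[0,-0.246,0.08,0,0,0,1, 0,-0.246,0.08,0,0,0,1, 0,-0.246,0.08,0,0,0,1, 0,-0.246,0.08,0,0,0,1, 0,-0.246,0.08,0,0,0,1]'
cat > fit2.py <<'E'
from h import *
import sys
w3=vision.camera('wrist'); np.save('w3.npy',w3,allow_pickle=True)
w2=np.load('w2.npy',allow_pickle=True).item()
def om(c,roi):
    hsv=cv2.cvtColor(c['pixels'],cv2.COLOR_RGB2HSV); m=(hsv[...,0]>4)&(hsv[...,0]<24)&(hsv[...,1]>120)&(hsv[...,2]>50)
    b=silhouettes('back',c)
    o=np.zeros_like(m); l,t,r,bb=roi; o[t:bb,l:r]=m[t:bb,l:r]
    if b: o&=~b[0]['region']; print('back',b[0]['score'],b[0]['extent'])
    n,lab,st,_=cv2.connectedComponentsWithStats(cv2.morphologyEx(o.astype(np.uint8),cv2.MORPH_CLOSE,np.ones((3,3)))); i=1+st[1:,4].argmax(); print(st[i]); return lab==i
p=[.534,-.1035,.235]; 
q=proj(w3,boxpts([p[0],p[1],.0045,p[2]],.15,.118,0,.026)); l,t=q.min(0)-8; r,b=q.max(0)+8
fv=[(w3,up(hullof(om(w3,[int(max(0,l)),int(max(0,t)),int(r),int(b)])))),(w2,up(hullof(om(w2,(110,95,290,275)))))]
g=lambda p:boxpts([p[0],p[1],p[3] if len(p)>3 else .0045,p[2]],.132,.1,0,.026)
for vs in (fv[:1],fv):
  for p0 in (p,p+[.005]):
    rr=fit(vs,g,p0,[.01,.01,.1,.005][:len(p0)]); print('frame',len(vs),[np.round(x,4) for x in rr])
    if len(vs)==2 and len(p0)==3: fr=rr[0]
im=w3['pixels'][:,:,::-1].copy(); x,y,a=fr
im=cv2.resize(im,None,fx=2,fy=2,interpolation=2)
def dr(P,col): cv2.polylines(im,[np.round((cv2.convexHull(proj(w3,P).astype(np.float32)).reshape(-1,2)*2+.5)*16).astype(np.int32)],True,col,1,shift=4)
dr(boxpts([x,y,.0045,a],.132,.1,0,.026),(255,0,255)); dr(boxpts([x,y,.0045,a],.1,.068,.014,.014),(255,255,0)); dr(boxpts([x,y,.0045,a],.15,.118,0,0),(0,255,0))
for k in('latch',):
    s=silhouettes(k,w3); print(k,[(z['score'],z['extent']) for z in s[:2]])
l,t=int(max(0,2*l-30)),int(max(0,2*t-30)); cv2.imwrite('pics/v3.png',im[t:t+600,l:l+700]); print(l,t)
E
python3 fit2.py
```

```text
time_s: 4.95
ee_pos: [0.5489, -0.1007, 0.2004]
eef_rot: [3.141, -0.0, 3.141]
force: [-0.4, 0.7, -0.0]
grip_width: 0.094
grip_force: 0.0
back 0.71 [286.1, 260.0, 414.8, 373.4]
[  245   113   143   168 10074]
back 0.8 [140.3, 249.0, 257.9, 333.7]
[ 125  116  138  152 8687]
frame 1 [array([ 0.5334, -0.1027,  0.2406]), np.float64(0.9903)]
frame 1 [array([ 0.5333, -0.1027,  0.2378,  0.0055]), np.float64(0.9915)]
frame 2 [array([ 0.5334, -0.1026,  0.2358]), np.float64(0.987)]
frame 2 [array([ 0.5335, -0.1026,  0.2372,  0.0041]), np.float64(0.9875)]
latch [(0.8, [292.2, 106.1, 346.3, 145.1]), (0.72, [240.0, 102.0, 417.3, 372.3])]
414 152
```

View pics/v3.png

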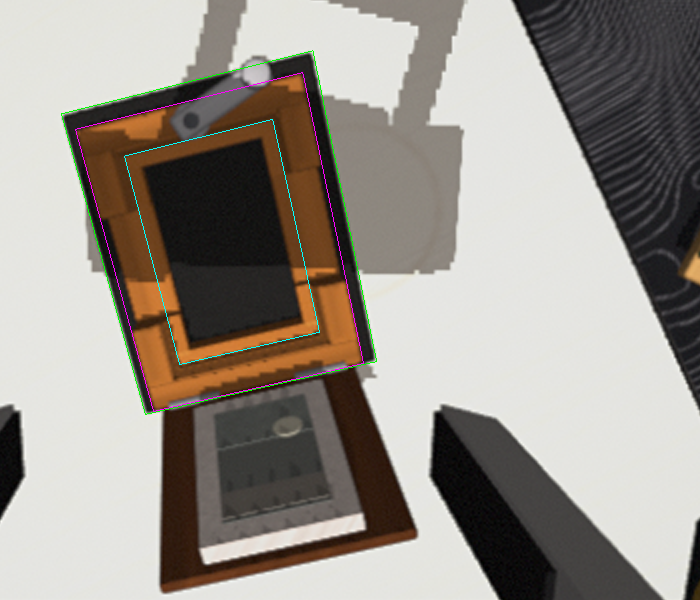

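```bash
python3 - <<'E'
from h import *
to([.508,.162,.12],-.475+np.pi)
E
```

```text
at 5.15 [ 0.5492 -0.0996  0.2009] F [-0.1  1.1  0.3]
ROW [0.0816, 0.5233, 0.1616] [0.0001, 0.0005, 0.3034]
```

```bash
python3 -m pendant '[0.082,0.523,0.162,0,0,0.303,1, 0.082,0.523,0.162,0,0,0.303,1, 0.082,0.523,0.162,0,0,0.303,1, 0.082,0.523,0.162,0,0,0.303,1, 0.082,0.523,0.162,0,0,0.303,1, 0.082,0.523,0.162,0,0,0.303,1, 0.082,0.523,0.162,0,0,0.303,1, 0.082,0.523,0.162,0,0,0.303,1, 0.082,0.523,0.162,0,0,0.303,1, 0.082,0.523,0.162,0,0,0.303,1]'
python3 - <<'E'
from h import *
w=vision.camera('wrist'); save(w,'w4.png')
s=silhouettes('pane',w)[0]; print(s['score'],s['extent'])
w1=np.load('w1.npy',allow_pickle=True).item(); w2=np.load('w2.npy',allow_pickle=True).item()
f=lambda p:boxpts(p,.096,.064,0,.004); v=[(w,up(hullof(s['region'])))]
f3=lambda p:boxpts([p[0],p[1],.0268,p[2]],.096,.064,0,.004)
print(fit(v,f,[.508,.162,.027,-.475],[.01,.01,.01,.1]),fit(v,f3,[.508,.162,-.475],[.01,.01,.1]))
to([.508,.162,.12],-.475+np.pi)
# latch stud
w3=np.load('w3.npy',allow_pickle=True).item(); P=onplane(w3,[335.5,112],.057)[0]
d=P[:2]-[.5334,-.1026]; a=.237; l=np.array([[np.cos(a),np.sin(a)],[-np.sin(a),np.cos(a)]])@d; print('stud frame',l, 'angle',np.arctan2(l[0]+.058,l[1]),np.hypot(l[0]+.058,l[1]))
E
```

```text
time_s: 6.15
ee_pos: [0.5083, 0.1601, 0.1199]
eef_rot: [3.141, 0.001, 2.665]
force: [-0.1, 0.8, -0.1]
grip_width: 0.0943
grip_force: 0.0
0.6 [279.8, 167.5, 372.5, 299.5]
(array([ 0.50764156,  0.16329194,  0.02910279, -0.47632089]), np.float64(0.9844893300450441)) (array([ 0.5082626 ,  0.16286682, -0.48067197]), np.float64(0.9789927998690885))
at 6.25 [0.5082 0.1602 0.1197] F [-0.2 -0.1 -0.4]
ROW [0.002, 0.0031, -0.0006] [0.0002, 0.0003, -0.0012]
stud frame [-0.06902112  0.03034771] angle -0.3483515600216632 0.032286967603798886
```

```bash
python3 -m pendant '[0.0025,0.004,0.06,0,0,0,1, 0.0025,0.004,0.12,0,0,0,1, 0.0025,0.004,0.16,0,0,0,1, 0.0025,0.004,0.185,0,0,0,1, 0.0025,0.004,0.195,0,0,0,1, 0.0025,0.004,0.195,0,0,0,1]' 10
python3 -m pendant '[0,0,0,0,0,0,0.4, 0,0,0,0,0,0,0.3, 0,0,0,0,0,0,0.2, 0,0,0,0,0,0,0.2, 0,0,0,0,0,0,0.2, 0,0,0,0,0,0,0.2, 0,0,0,0,0,0,0.2]' 10
```

```text
time_s: 6.85
ee_pos: [0.5078, 0.1631, 0.0219]
eef_rot: [-3.142, -0.0, 2.666]
force: [-0.1, 0.0, 1.1]
grip_width: 0.0938
grip_force: 0.0
time_s: 7.55
ee_pos: [0.5077, 0.1632, 0.0219]
eef_rot: [3.142, -0.0, 2.666]
force: [-0.1, 0.0, 0.4]
grip_width: 0.0565
grip_force: 0.0
```

```bash
python3 - <<'E'
from h import *
w=vision.camera('wrist'); sd=vision.camera('side'); sc=vision.camera('scene')
f=lambda c:np.round(proj(c,[[.508,.163,.03]])[0]).astype(int)
def crop(c,h,k):
    u,v=f(c); return cv2.resize(c['pixels'][max(0,v-h):v+h,max(0,u-h):u+h][:,:,::-1],(k,k),interpolation=3)
o=np.hstack([crop(w,115,400),np.vstack([crop(sd,45,300),crop(sc,45,300)])[:400] if 0 else crop(sd,42,400)])
cv2.imwrite('pics/v4.png',o); print(f(w),f(sd))
s=silhouettes('pane',w); print([(x['score'],x['extent']) for x in s])
E
```

```text
[321 288] [288 240]
[(0.73, [252.7, 191.5, 392.7, 375.7])]
```

View pics/v4.png

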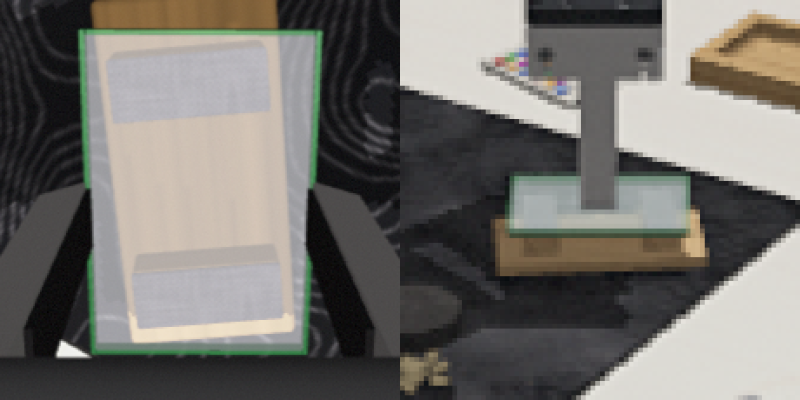

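```bash
python3 - <<'E'
from h import *
w=vision.camera('wrist'); sd=vision.camera('side')
y=np.array([.457,.889,0]); c=np.array([.5077,.1632,0])
for s in (-.028,-.036,.028): print(s,[proj(sd,[c+s*y+[0,0,z]])[0].round(1).tolist() for z in(.022,.041,.06)],[proj(w,[c+s*y+[0,0,z]])[0].round(1).tolist() for z in(.022,.041)])
f=lambda p:boxpts(p,.096,.064,0,.004)
for q in(w,sd):
    r=silhouettes('pane',q)[0]; print(r['score'],fit([(q,up(hullof(r['region'])))],f,[.508,.162,.027,-.475],[.01,.01,.01,.1]))
print(proj(sd,f([.508,.1625,.0268,-.475])).round(1).tolist())
E
```

```text
-0.028 [[287.8, 248.1], [287.7, 241.5], [287.7, 234.7]] [[265.6, 281.7], [260.4, 295.7]]
-0.036 [[287.7, 249.6], [287.7, 242.9], [287.6, 236.1]] [[249.7, 281.7], [243.0, 295.7]]
0.028 [[288.1, 238.0], [288.0, 231.5], [288.0, 224.9]] [[376.5, 281.6], [381.9, 295.7]]
0.67 (array([ 0.50796909,  0.16269279,  0.0274481 , -0.47871547]), np.float64(0.990598180866508))
0.68 (array([ 0.50869084,  0.16301817,  0.02520419, -0.45242476]), np.float64(0.9268060836501901))
[[268.8, 247.3], [268.7, 245.9], [269.9, 235.8], [269.9, 234.4], [307.1, 247.3], [307.1, 245.9], [306.7, 235.8], [306.7, 234.5]]
```

```bash
python3 -m pendant '[0,0,0,0,0,0,1, 0,0,0,0,0,0,1, 0,0,0,0,0,0,1, 0,0,0,0,0,0,1, 0,0,0,0,0,0,1, 0,0,0,0,0,0,1]' 10
python3 -m pendant '[0,0,0.01,0,0,0,1, 0,0,0.02,0,0,0,1, 0,0,0.026,0,0,0,1, 0,0,0.032,0,0,0,1, 0,0,0.032,0,0,0,1]' 10
python3 - <<'E'
from h import *
sd=vision.camera('side'); w=vision.camera('wrist'); u,v=np.round(proj(sd,[[.508,.163,.03]])[0]).astype(int); 
a=cv2.resize(sd['pixels'][v-42:v+42,u-42:u+42][:,:,::-1],(400,400),interpolation=3)
b=cv2.resize(w['pixels'][173:403,185:455][:,:,::-1],(400,341),interpolation=3); b=np.vstack([b,np.zeros((59,400,3),np.uint8)])
cv2.imwrite('pics/v5.png',np.hstack([a,b])); print(status.get_obs()['force'])
E
```

```text
time_s: 8.55
ee_pos: [0.5076, 0.1632, 0.0218]
eef_rot: [-3.142, -0.0, 2.666]
force: [-0.8, 0.3, -0.8]
grip_width: 0.0938
grip_force: 0.0
time_s: 9.05
ee_pos: [0.5074, 0.1632, 0.0053]
eef_rot: [-3.141, -0.001, 2.666]
force: [0.5, 0.1, -0.0]
grip_width: 0.0939
grip_force: 0.0
[ 0.39906206  1.04181912 -0.01023538]
```

View pics/v5.png

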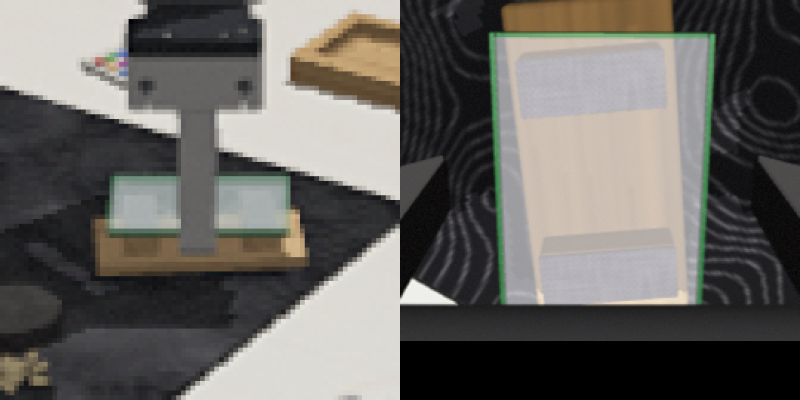

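```bash
python3 -m pendant '[0,0,0.005,0,0,0,1, 0,0,0.005,0,0,0,0.6, 0,0,0.005,0,0,0,0.4, 0,0,0.005,0,0,0,0.3, 0,0,0.005,0,0,0,0.2, 0,0,0.005,0,0,0,0.2, 0,0,0.005,0,0,0,0.2, 0,0,0.005,0,0,0,0.2, 0,0,0.005,0,0,0,0.2]' 10
```

```text
time_s: 10.05
ee_pos: [0.5077, 0.1632, 0.0034]
eef_rot: [3.142, 0.0, 2.666]
force: [-0.1, -0.4, 1.5]
grip_width: 0.064
grip_force: 10.0
```

```bash
python3 -m pendant '[0,0,-0.01,0,0,0,0.2, 0,0,-0.03,0,0,0,0.2, 0,0,-0.06,0,0,0,0.2, 0,0,-0.1,0,0,0,0.2, 0,0,-0.14,0,0,0,0.2, 0,0,-0.18,0,0,0,0.2, 0,0,-0.21,0,0,0,0.2, 0,0,-0.22,0,0,0,0.2, 0,0,-0.22,0,0,0,0.2]' 10
python3 - <<'E'
from h import *
w=vision.camera('wrist'); sd=vision.camera('side'); sc=vision.camera('scene')
o=status.get_obs(); e=o['ee_pos']; print(e,o['grip_width'],o['grip_force'])
f=lambda p:boxpts(p,.096,.064,0,.004)
vs=[]
for q in(w,sd,sc):
    r=silhouettes('pane',q)
    if r: vs.append((q,up(hullof(r[0]['region'])))); print(r[0]['score'],r[0]['extent'],fit(vs[-1:],f,[e[0],e[1],e[2]+.023,-.475],[.01,.01,.01,.1]))
r=fit(vs,f,[e[0],e[1],e[2]+.023,-.475],[.01,.01,.01,.1]); print('all',r, 'z rel tcp',r[0][2]-e[2])
u,v=np.round(proj(sd,[e+[0,0,.02]])[0]).astype(int)
im=sd['pixels'][:,:,::-1].copy(); k=7
c=cv2.resize(im[v-40:v+40,u-40:u+40],(560,560),interpolation=2)
y=np.array([.457,.889,0])
for s in(-.032,-.044):
    for z in (.012,.0155,.019,.0225):
        q=(proj(sd,[e+s*y+[0,0,z]])[0]-[u-40,v-40]+.5)*k; print(s,z,q.round(0))
cv2.imwrite('pics/v6.png',c)
to([.5334,-.1026,.12],.237+np.pi)
E
```

```text
time_s: 10.95
ee_pos: [0.5079, 0.1633, 0.1142]
eef_rot: [3.141, 0.001, 2.666]
force: [-0.2, -0.0, -1.1]
grip_width: 0.0637
grip_force: 10.0
[0.50727118 0.16313515 0.11258509] 0.063798487423209 9.99929666519165
0.8 [245.4, 196.0, 400.6, 378.1] (array([ 0.50808235,  0.16220411,  0.13513517, -0.47753956]), np.float64(0.9085092661733759))
0.68 [311.2, 225.0, 400.0, 323.5] (array([ 0.50727118,  0.16313515,  0.13558509, -0.475     ]), np.float64(0.0))
0.72 [247.4, 191.2, 304.8, 216.3] (array([ 0.51407989,  0.16787304,  0.13093505, -0.52955231]), np.float64(0.9273202614379085))
all (array([ 0.50777397,  0.16278983,  0.13630813, -0.48515286]), np.float64(0.6063461536262823)) z rel tcp 0.023723043134088156
-0.032 0.012 [279. 338.]
-0.032 0.0155 [279. 329.]
-0.032 0.019 [279. 320.]
-0.032 0.0225 [279. 310.]
-0.044 0.012 [278. 352.]
-0.044 0.0155 [278. 343.]
-0.044 0.019 [278. 334.]
-0.044 0.0225 [278. 325.]
at 11.25 [0.5074 0.1632 0.1127] F [-0.3 -0.6 -0.4]
ROW [-0.2896, -0.4487, -0.0145] [-0.0003, -0.0007, -0.4537]
```

View pics/v6.png

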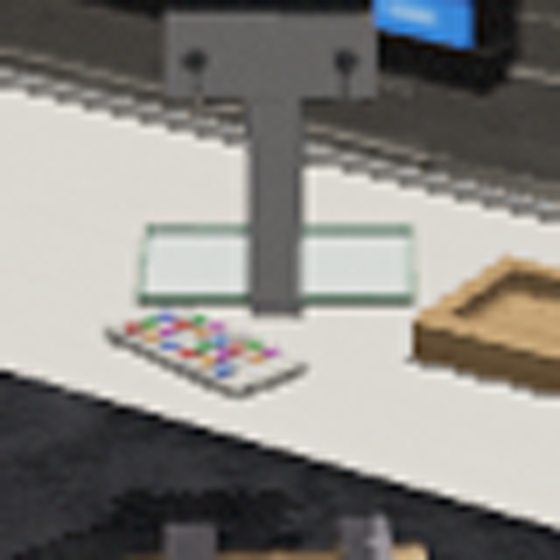

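```bash
python3 -m pendant '[-0.015,-0.022,0,0,0,-0.02,0.2, -0.05,-0.075,0,0,0,-0.08,0.2, -0.09,-0.14,0.005,0,0,-0.15,0.2, -0.13,-0.205,0.01,0,0,-0.22,0.2, -0.17,-0.27,0.015,0,0,-0.29,0.2, -0.21,-0.335,0.02,0,0,-0.36,0.2, -0.25,-0.39,0.0255,0,0,-0.41,0.2, -0.275,-0.43,0.0255,0,0,-0.44,0.2, -0.285,-0.445,0.0255,0,0,-0.452,0.2, -0.288,-0.449,0.0255,0,0,-0.454,0.2, -0.288,-0.449,0.0255,0,0,-0.454,0.2, -0.288,-0.449,0.0255,0,0,-0.454,0.2]' 10
python3 - <<'E'
from h import *
w=vision.camera('wrist'); o=status.get_obs(); e=o['ee_pos']; save(w,'w7.png'); print(o['eef_rot'],o['grip_width'])
r=silhouettes('pane',w)[0]; f=lambda p:boxpts([p[0],p[1],e[2]+.0234,p[2]],.096,.064,0,.004)
p=fit([(w,up(hullof(r['region'])))],f,[e[0],e[1],.237],[.01,.01,.1]); print(p)
im=cv2.resize(w['pixels'][:,:,::-1],None,fx=2,fy=2,interpolation=2)
def dr(P,col): cv2.polylines(im,[np.round((cv2.convexHull(proj(w,P).astype(np.float32)).reshape(-1,2)*2+.5)*16).astype(np.int32)],True,col,1,shift=4)
F=[.5334,-.1026,.0045,.237]
dr(boxpts(F,.132,.1,.026,.026),(255,0,255)); dr(boxpts(F,.15,.118,0,0),(0,255,0)); dr(f(p[0]),(0,0,255))
cv2.imwrite('pics/v7.png',im[200:800,300:980])
to([.5326,-.1023,.10],.237+np.pi)
E
```

```text
time_s: 12.45
ee_pos: [0.5328, -0.1016, 0.1005]
eef_rot: [3.141, -0.0, -2.904]
force: [0.0, -0.2, -0.8]
grip_width: 0.0641
grip_force: 10.0
[ 3.14145931e+00 -8.61709047e-05 -2.90375551e+00] 0.06363419481607008
(array([ 0.53287694, -0.10241138,  0.23246461]), np.float64(0.9075221238938053))
at 12.55 [ 0.5328 -0.1016  0.1006] F [-0.6 -0.2 -0.7]
ROW [0.0008, -0.0013, 0.0012] [0.0, -0.0, 0.0007]
```

View pics/v7.png

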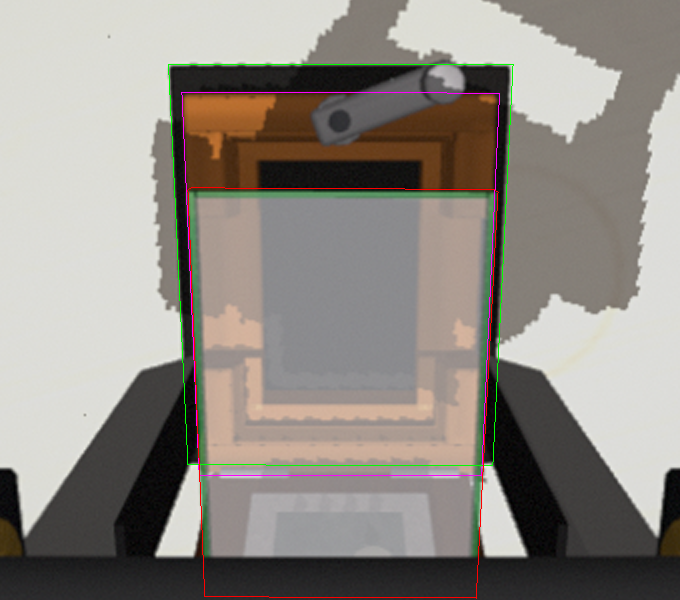

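```bash
python3 -m pendant '[0.0008,0,0.02,0,0,0,0.2, 0.0008,0,0.05,0,0,0,0.2, 0.0008,0,0.08,0,0,0,0.2, 0.0008,0,0.11,0,0,0,0.2, 0.0008,0,0.14,0,0,0,0.2, 0.0008,0,0.16,0,0,0,0.2, 0.0008,0,0.17,0,0,0,0.2, 0.0008,0,0.178,0,0,0,0.2, 0.0008,0,0.185,0,0,0,0.2, 0.0008,0,0.19,0,0,0,0.2, 0.0008,0,0.195,0,0,0,0.2, 0.0008,0,0.195,0,0,0,0.2]' 10
```

```text
time_s: 13.75
ee_pos: [0.5324, -0.1024, 0.003]
eef_rot: [3.142, -0.0, -2.904]
force: [-0.6, -0.8, -1.0]
grip_width: 0.0639
grip_force: 10.0
```

```bash
python3 -m pendant '[0,0,0.004,0,0,0,0.2, 0,0,0.008,0,0,0,0.2, 0,0,0.011,0,0,0,0.2, 0,0,0.013,0,0,0,0.2, 0,0,0.014,0,0,0,0.2, 0,0,0.014,0,0,0,0.2]' 10
```

```text
time_s: 14.35
ee_pos: [0.5325, -0.1024, -0.0039]
eef_rot: [3.142, -0.0, -2.904]
force: [0.1, 0.8, -1.2]
grip_width: 0.064
grip_force: 10.0
```

```bash
python3 -m pendant '[0,0,0.001,0,0,0,0.2, 0,0,0.002,0,0,0,0.2, 0,0,0.002,0,0,0,0.2]' 10
```

```text
time_s: 14.65
ee_pos: [0.5326, -0.1024, -0.0046]
eef_rot: [-3.141, 0.0, -2.904]
force: [-1.3, 0.1, 3.1]
grip_width: 0.0635
grip_force: 10.0
```

```bash
python3 -m pendant '[0,0,0,0,0,0,0.4, 0,0,0,0,0,0,0.7, 0,0,0,0,0,0,0.8, 0,0,0,0,0,0,0.8, 0,0,0,0,0,0,0.8]' 10
python3 -m pendant '[0,0,-0.02,0,0,0,0.8, 0,0,-0.06,0,0,0,0.8, 0,0,-0.12,0,0,0,0.8, 0,0,-0.2,0,0,0,0.8, 0,0,-0.28,0,0,0,0.8, 0,0,-0.36,0,0,0,0.8, 0,0,-0.4,0,0,0,0.8, 0,0,-0.4,0,0,0,0.8]' 10
python3 - <<'E'
from h import *
w=vision.camera('wrist'); o=status.get_obs(); e=o['ee_pos']; save(w,'w8.png'); print(e,o['eef_rot'])
r=silhouettes('pane',w); f=lambda p:boxpts([p[0],p[1],.0185,p[2]],.096,.064,0,.004)
F=[.5334,-.1026,.0045,.237]; r=[x for x in r][0]; print(r['score'],r['extent'])
p=fit([(w,up(hullof(r['region'])))],f,[F[0],F[1],.237],[.01,.01,.1]); print(p)
im=cv2.resize(w['pixels'][:,:,::-1],None,fx=2,fy=2,interpolation=2)
def dr(P,col): cv2.polylines(im,[np.round((cv2.convexHull(proj(w,P).astype(np.float32)).reshape(-1,2)*2+.5)*16).astype(np.int32)],True,col,1,shift=4)
dr(boxpts(F,.15,.118,0,0),(0,255,0)); dr(f(p[0]),(0,0,255))
cv2.imwrite('pics/v8.png',im[200:800,300:980])
# back angle by silhouette
b=silhouettes('back',w); print([(x['score'],x['extent']) for x in b[:2]])
A=Ro.from_euler('z',F[3]); 
def back(t): # box: hinge..114, from -? thickness 5 
    th=t[0]; u=np.array([-np.cos(th),0,np.sin(th)]); n=np.array([np.sin(th),0,np.cos(th)])
    return np.array([A.apply(np.array([.064,0,.026])+u*a+n*h+np.array([0,y,0]))+F[:3] for a in(.002,.114) for y in(-.046,.046) for h in(.0005,.0055)])
ims=[(c,up(hullof(s[0]['region']))) for c in(vision.camera('scene'),vision.camera('side')) if (s:=silhouettes('back',c))]
for v in ims: print(v[1].sum(),fit([v],back,[1.9],[.1]))
E
```

```text
time_s: 15.15
ee_pos: [0.5325, -0.1024, -0.0049]
eef_rot: [3.142, 0.0, -2.904]
force: [-0.5, 0.4, 0.5]
grip_width: 0.0844
grip_force: 0.0
time_s: 15.95
ee_pos: [0.5335, -0.1026, 0.1989]
eef_rot: [-3.139, 0.005, -2.904]
force: [0.4, 0.0, -0.8]
grip_width: 0.0846
grip_force: 0.0
[ 0.53275689 -0.10244075  0.19642634] [-3.14035802e+00  2.24375015e-03 -2.90406660e+00]
0.82 [287.1, 160.2, 359.4, 264.7]
(array([ 0.53220678, -0.10307592,  0.23256264]), np.float64(0.9865502595563945))
[(0.93, [258.5, 287.2, 386.4, 379.3])]
10808 (array([1.84394531]), np.float64(0.9312692936262938))
6676 (array([1.80820312]), np.float64(0.9608587702643494))
```

View pics/v8.png

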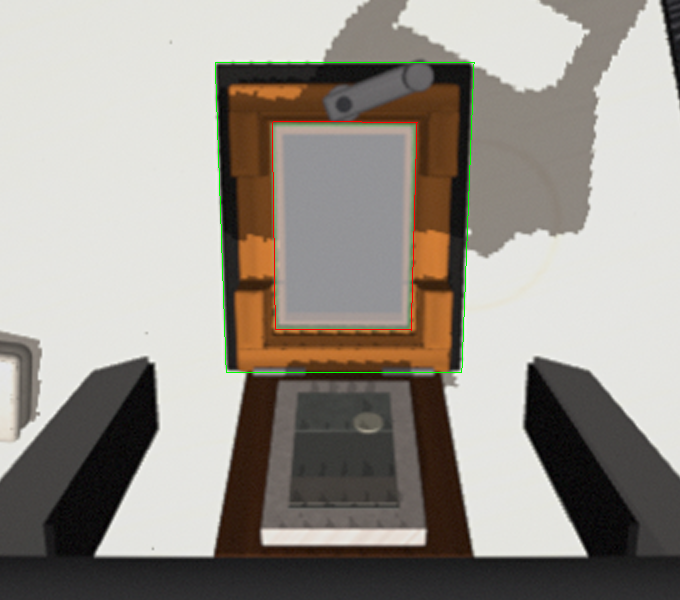

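```bash
python3 -m pendant '[-0.05,0,0,0,0,0,-1, -0.12,0,0,0,0,0,-1, -0.19,0,0,0,0,0,-1, -0.24,0,0,0,0,0,-1, -0.25,0,0,0,0,0,-1, -0.25,0,0.04,0,0,0,-1, -0.25,0,0.08,0,0,0,-1, -0.25,0,0.13,0,0,0,-1, -0.25,0,0.17,0,0,0,-1, -0.25,0,0.185,0,0,0,-1, -0.25,0,0.19,0,0,0,-1, -0.25,0,0.19,0,0,0,-1]' 10
python3 - <<'E'
from h import *
o=status.get_obs(); e=o['ee_pos']; F=[.5334,-.1026,.0045,.237]; print(Ro.from_euler('z',-F[3]).apply(e-F[:3]),o['force'])
E
```

```text
time_s: 17.5
ee_pos: [0.6541, -0.0731, 0.1007]
eef_rot: [-3.141, 0.001, -2.904]
force: [-0.4, 0.3, 1.0]
grip_width: 0.0002
grip_force: 0.0
[0.12422555 0.00036278 0.09622394] [-0.37522386  0.25646074  1.00896202]
```

```bash
python3 -m pendant '[0.024,0,0,0,0,0,-1, 0.04,0,0,0,0,0,-1, 0.056,0,0,0,0,0,-1, 0.072,0,0,0,0,0,-1, 0.088,0,0,0,0,0,-1, 0.104,0,0,0,0,0,-1, 0.12,0,0,0,0,0,-1, 0.136,0,0,0,0,0,-1, 0.152,0,0,0,0,0,-1, 0.168,0,0,0,0,0,-1, 0.184,0,0.006,0,0,0,-1, 0.2,0,0.012,0,0,0,-1]' 10
python3 - <<'E'
from h import *
o=status.get_obs(); e=o['ee_pos']; F=[.5334,-.1026,.0045,.237]; print(Ro.from_euler('z',-F[3]).apply(e-F[:3]),o['force'])
A=Ro.from_euler('z',F[3]); 
def back(t):
    th=t[0]; u=np.array([-np.cos(th),0,np.sin(th)]); n=np.array([np.sin(th),0,np.cos(th)])
    return np.array([A.apply(np.array([.064,0,.026])+u*a+n*h+np.array([0,y,0]))+F[:3] for a in(.002,.114) for y in(-.046,.046) for h in(.0005,.0055)])
for n in('scene','side'):
    c=vision.camera(n); save(c,n+'9.png'); s=silhouettes('back',c)
    if s: print(s[0]['score'],s[0]['extent'],max((iou([(c,up(hullof(s[0]['region'])))],back,[t]),t) for t in np.arange(.3,2.1,.05)))
E
```

```text
time_s: 18.7
ee_pos: [0.5561, -0.0967, 0.0939]
eef_rot: [-3.142, -0.0, -2.904]
force: [0.9, -0.1, -0.1]
grip_width: 0.0001
grip_force: 0.2
[0.02343755 0.00044539 0.08935304] [ 0.87259519 -0.10153726 -0.12166153]
0.93 [381.3, 228.0, 431.6, 260.6] (np.float64(0.8785495011511896), np.float64(0.9999999999999998))
0.61 [339.1, 240.2, 386.5, 285.9] (np.float64(0.8798722044728434), np.float64(0.95))
```

```bash
python3 -m pendant '[0.016,0,0.01,0,0,0,-1, 0.032,0,0.022,0,0,0,-1, 0.045,0,0.036,0,0,0,-1, 0.058,0,0.05,0,0,0,-1, 0.069,0,0.067,0,0,0,-1, 0.079,0,0.084,0,0,0,-1, 0.086,0,0.102,0,0,0,-1, 0.093,0,0.12,0,0,0,-1, 0.095,0,0.13,0,0,0,-1, 0.097,0,0.14,0,0,0,-1, 0.098,0,0.147,0,0,0,-1, 0.098,0,0.147,0,0,0,-1]' 10
python3 -m pendant '[0,0,0.004,0,0,0,-1, 0,0,0.008,0,0,0,-1, 0,0,0.01,0,0,0,-1, 0,0,0.01,0,0,0,-1]' 10
```

```text
time_s: 20.1
ee_pos: [0.509, -0.108, 0.0202]
eef_rot: [3.141, -0.0, -2.904]
force: [0.1, 0.2, 0.1]
grip_width: 0.0009
grip_force: 0.0
time_s: 20.5
ee_pos: [0.5093, -0.1081, 0.016]
eef_rot: [-3.141, 0.0, -2.904]
force: [-2.0, 0.5, 6.1]
grip_width: 0.0005
grip_force: 2.5
```

```bash
python3 -m pendant '[0,0,0.002,0,0,0,-1, 0,0,0.003,0,0,0,-1, 0,0,0.003,0,0,0,-1]' 10
python3 -m pendant '[0,0,-0.01,0,0,0,-1, 0,0,-0.05,0,0,0,-1, 0,0,-0.12,0,0,0,-1, 0,0,-0.2,0,0,0,-1, 0,0,-0.28,0,0,0,-1, 0,0,-0.3,0,0,0,-1, 0,0,-0.3,0,0,0,-1]' 10
python3 - <<'E'
from h import *
F=np.array([.5334,-.1026,.0045]); A=Ro.from_euler('z',.237)
c=vision.camera('wrist'); save(c,'w10.png'); o=status.get_obs(); print(A.inv().apply(o['ee_pos']-F))
im=cv2.resize(c['pixels'][:,:,::-1],None,fx=2,fy=2,interpolation=2)
def fp(x,y,z): return A.apply([x,y,z])+F
def dr(P,col): cv2.polylines(im,[np.round((cv2.convexHull(proj(c,P).astype(np.float32)).reshape(-1,2)*2+.5)*16).astype(np.int32)],True,col,1,shift=4)
dr([fp(x,y,.0315) for x in(-.05,.062) for y in(-.046,.046)],(0,255,255)); 
for t in np.arange(-.6,.2,.1): 
    q=proj(c,[fp(-.058+.032*np.sin(t),.032*np.cos(t),.0525)])[0]*2+.5; cv2.circle(im,tuple(int(v) for v in q),2,(0,0,255),-1)
u,v=(proj(c,[fp(-.02,0,.03)])[0]*2).astype(int); l=max(0,u-340);t=max(0,v-250); cv2.imwrite('pics/v9.png',im[t:t+500,l:l+680]); print(l,t)
s=silhouettes('latch',c); print([(x['score'],x['extent']) for x in s[:2]])
E
```

```text
time_s: 20.8
ee_pos: [0.5094, -0.1081, 0.0155]
eef_rot: [-3.141, 0.001, -2.904]
force: [-8.3, 0.7, 19.7]
grip_width: 0.0005
grip_force: 9.3
time_s: 21.5
ee_pos: [0.5098, -0.1082, 0.1654]
eef_rot: [-3.14, 0.003, -2.904]
force: [0.1, 0.2, -0.8]
grip_width: 0.0004
grip_force: 0.0
[-0.02493961  0.00049544  0.15914187]
302 213
[]
```

View pics/v9.png

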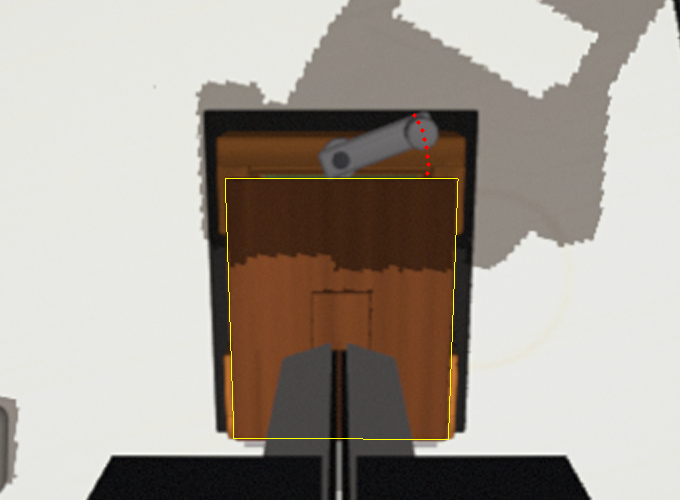

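```bash
python3 -m pendant '[0.01,0.007,0,0,0,0.08,-0.4, 0.02,0.014,0.01,0,0,0.17,-0.4, 0.03,0.021,0.03,0,0,0.26,-0.4, 0.042,0.028,0.05,0,0,0.35,-0.4, 0.055,0.036,0.07,0,0,0.44,-0.4, 0.066,0.044,0.1,0,0,0.53,-0.4, 0.078,0.051,0.13,0,0,0.62,-0.4, 0.085,0.056,0.15,0,0,0.7,-0.4, 0.089,0.0586,0.16,0,0,0.764,-0.4, 0.089,0.0586,0.16,0,0,0.764,-0.4, 0.089,0.0586,0.16,0,0,0.764,-0.4]' 5
python3 - <<'E'
from h import *
F=np.array([.5334,-.1026,.0045]); A=Ro.from_euler('z',.237)
o=status.get_obs(); print(A.inv().apply(o['ee_pos']-F),o['qpos'].round(2),(o['eef_rot'][2]-.237))
st=lambda t,z: A.apply([-.058+.032*np.sin(t),.032*np.cos(t),z])+F
c=vision.camera('wrist'); im=cv2.resize(c['pixels'][:,:,::-1],None,fx=2,fy=2,interpolation=2)
for t in (-.5,-.4,-.3): cv2.circle(im,tuple(int(v) for v in proj(c,[st(t,.0525)])[0]*2+.5),2,(0,0,255),-1)
p=st(-.37,0); p[2]=.085; to(p,.237+1.94)
cv2.imwrite('pics/v10.png',im[260:860,300:980])
E
```

```text
time_s: 22.7
ee_pos: [0.4586, -0.0899, 0.0833]
eef_rot: [-3.141, -0.001, 2.182]
force: [0.0, -0.3, -0.1]
grip_width: 0.0281
grip_force: 0.0
[-0.06971479  0.02989407  0.07881098] [-0.27  0.24  1.86  0.    1.05 -0.88] 1.9449981659230748
at 22.75 [ 0.4589 -0.09    0.0837] F [-1.2  0.1  0.1]
ROW [0.0002, -0.0001, -0.0027] [-0.0004, -0.0004, 0.003]
```

View pics/v10.png

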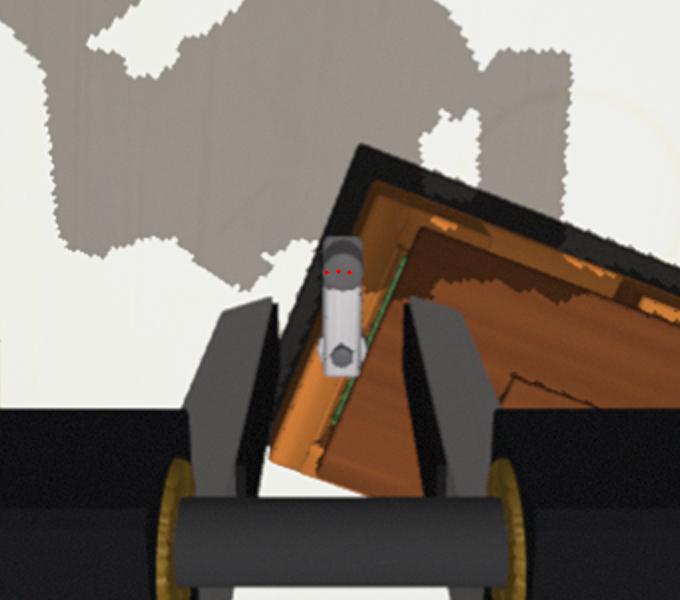

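```bash
python3 -m pendant '[0,0,0.04,0,0,0,-0.4, 0,0,0.08,0,0,0,-0.4, 0,0,0.105,0,0,0,-0.4, 0,0,0.118,0,0,0,-0.4, 0,0,0.118,0,0,0,-0.4, 0,0,0.118,0,0,0,-0.6, 0,0,0.118,0,0,0,-0.85, 0,0,0.118,0,0,0,-0.85, 0,0,0.118,0,0,0,-0.85, 0,0,0.118,0,0,0,-0.85]' 5
python3 - <<'E'
from h import *
F=np.array([.5334,-.1026,.0045]); A=Ro.from_euler('z',.237)
o=status.get_obs(); e=A.inv().apply(o['ee_pos']-F); print(e,o['force'])
t0=-.37; yaw=o['eef_rot'][2]; R=Ro.from_euler('xyz',o['eef_rot'])
for t in np.linspace(t0,1.6,13):
    p=A.apply([-.058+.032*np.sin(t),.032*np.cos(t),0])-A.apply([-.058+.032*np.sin(t0),.032*np.cos(t0),0])
    print(round(t,2),(R.inv().apply(p)/.5).round(4),round((t-t0)/(np.pi/2),3))
E
```

```text
time_s: 23.75
ee_pos: [0.4594, -0.0901, 0.0256]
eef_rot: [3.141, 0.001, 2.179]
force: [0.1, 0.1, 5.2]
grip_width: 0.0116
grip_force: 5.0
[-0.06902364  0.02955283  0.02107618] [0.06529378 0.12913757 5.16343044]
-0.37 [0. 0. 0.] 0.0
-0.21 [-0.0009  0.0105  0.    ] 0.105
-0.04 [-0.0034  0.0206  0.    ] 0.209
0.12 [-0.0076  0.0303  0.    ] 0.314
0.29 [-0.0134  0.0391  0.    ] 0.418
0.45 [-0.0204  0.0468  0.    ] 0.523
0.62 [-0.0287  0.0533  0.0001] 0.627
0.78 [-0.0379  0.0583  0.0001] 0.732
0.94 [-0.0478  0.0618  0.0001] 0.836
1.11 [-0.0581  0.0637  0.0001] 0.941
1.27 [-0.0686  0.0638  0.0001] 1.045
1.44 [-0.079   0.0621  0.0001] 1.15
1.6 [-0.0889  0.0589  0.0001] 1.254
```

```bash
python3 -m pendant '[0,0.005,-0.003,0,0,0.052,-0.85, -0.001,0.0105,-0.003,0,0,0.105,-0.85, -0.002,0.0156,-0.003,0,0,0.157,-0.85, -0.0034,0.0206,-0.003,0,0,0.209,-0.85, -0.0053,0.0256,-0.003,0,0,0.262,-0.85, -0.0076,0.0303,-0.003,0,0,0.314,-0.85, -0.0103,0.0348,-0.003,0,0,0.366,-0.85, -0.0134,0.0391,-0.003,0,0,0.418,-0.85, -0.0204,0.0468,-0.003,0,0,0.5,-0.85, -0.0287,0.0533,-0.003,0,0,0.585,-0.85, -0.0379,0.0583,-0.003,0,0,0.67,-0.85, -0.0379,0.0583,-0.003,0,0,0.732,-0.85]' 5
python3 - <<'E'
from h import *
F=np.array([.5334,-.1026,.0045]); A=Ro.from_euler('z',.237)
o=status.get_obs(); e=A.inv().apply(o['ee_pos']-F); print(e,o['force'],'th',np.arctan2(e[0]+.058,e[1]),np.hypot(e[0]+.058,e[1]))
t0=np.arctan2(e[0]+.058,e[1]); R=Ro.from_euler('xyz',o['eef_rot'])
for t in np.linspace(t0,1.6,9):
    p=A.apply([-.058+.032*np.sin(t),.032*np.cos(t),e[2]])+F-o['ee_pos']
    print(round(t,2),(R.inv().apply(p)/.5).round(4),round((t-t0)/(np.pi/2),3))
E
```

```text
time_s: 24.95
ee_pos: [0.494, -0.089, 0.0264]
eef_rot: [-3.142, -0.0, 1.024]
force: [3.6, -0.4, -1.4]
grip_width: 0.0117
grip_force: 5.0
[-0.03509629  0.02244188  0.02193779] [ 3.56256224 -0.3651415  -1.35389879] th 0.7955823367874294 0.03206583495071266
0.8 [-0.0001 -0.     -0.    ] 0.0
0.9 [-0.0005  0.0064 -0.    ] 0.064
1.0 [-0.0016  0.0128 -0.    ] 0.128
1.1 [-0.0032  0.019  -0.    ] 0.192
1.2 [-0.0055  0.025  -0.    ] 0.256
1.3 [-0.0084  0.0307 -0.    ] 0.32
1.4 [-0.0118  0.0362 -0.    ] 0.384
1.5 [-0.0158  0.0412 -0.    ] 0.448
1.6 [-0.0203  0.0459 -0.    ] 0.512
```

```bash
python3 -m pendant '[-0.0005,0.0064,0,0,0,0.064,-0.85, -0.0016,0.0128,0,0,0,0.128,-0.85, -0.0032,0.019,0,0,0,0.192,-0.85, -0.0055,0.025,0,0,0,0.256,-0.85, -0.0084,0.0307,0,0,0,0.32,-0.85, -0.0118,0.0362,0,0,0,0.384,-0.85, -0.0158,0.0412,0,0,0,0.448,-0.85, -0.0203,0.0459,0,0,0,0.512,-0.85, -0.0203,0.0459,0,0,0,0.512,-0.85, -0.0203,0.0459,0,0,0,0.512,-0.85]' 5
python3 - <<'E'
from h import *
F=np.array([.5334,-.1026,.0045]); A=Ro.from_euler('z',.237)
o=status.get_obs(); e=A.inv().apply(o['ee_pos']-F); print(e,o['force'],'th',np.arctan2(e[0]+.058,e[1]),np.hypot(e[0]+.058,e[1]))
E
python3 -m pendant '[0,0,0,0,0,0,-0.7, 0,0,0,0,0,0,-0.5, 0,0,0,0,0,0,-0.4, 0,0,0,0,0,0,-0.4, 0,0,-0.04,0,0,0,-0.4, 0,0,-0.1,0,0,0,-0.4, 0,0,-0.18,0,0,0,-0.4, 0,0,-0.25,0,0,0,-0.4, 0,0,-0.28,0,0,0,-0.4, 0,0,-0.28,0,0,0,-0.4]' 5
python3 - <<'E'
from h import *
F=np.array([.5334,-.1026,.0045]); A=Ro.from_euler('z',.237)
c=vision.camera('wrist'); sc=vision.camera('scene'); save(c,'w11.png')
s=silhouettes('latch',c); print([(x['score'],x['extent']) for x in s[:2]])
im=c['pixels'][:,:,::-1].copy()
for t in (1.35,1.57): cv2.circle(im,tuple(int(v) for v in proj(c,[A.apply([-.058+.032*np.sin(t),.032*np.cos(t),.0525])+F])[0]+.5),1,(0,0,255) if t>1.5 else (0,255,0),-1)
u,v=proj(c,[A.apply([0,0,.03])+F])[0].astype(int); v=max(v,140)
a=cv2.resize(im[v-140:v+140,max(0,u-140):u+140],(400,400)); u,v=proj(sc,[A.apply([0,0,.03])+F])[0].astype(int)
b=cv2.resize(sc['pixels'][v-70:v+70,u-70:u+70][:,:,::-1],(400,400)); cv2.imwrite('pics/v11.png',np.hstack([a,b]))
E
```

```text
time_s: 25.95
ee_pos: [0.508, -0.1094, 0.0265]
eef_rot: [-3.142, 0.0, 0.228]
force: [-0.7, 0.2, -0.9]
grip_width: 0.012
grip_force: 5.0
[-0.02628988 -0.00069623  0.02195104] [-0.74195603  0.21244104 -0.90164966] th 1.5927489926686194 0.031717767004106695
time_s: 26.95
ee_pos: [0.5091, -0.1097, 0.1687]
eef_rot: [3.14, -0.004, 0.225]
force: [0.6, -0.5, -0.1]
grip_width: 0.0281
grip_force: 0.0
[(0.75, [309.9, 221.5, 330.6, 275.8]), (0.22, [49.4, 316.7, 110.7, 377.2])]
```

View pics/v11.png

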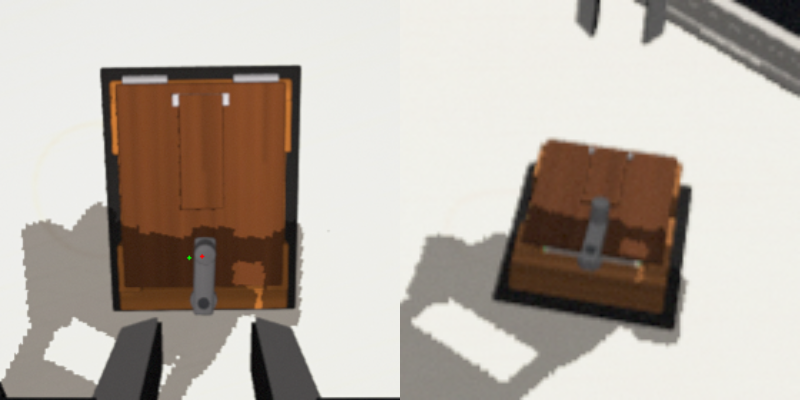

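The back is shut and the latch lies straight across it: the stud in the left crop is at about (205,255), on the red 1.57 rad mark. The gripper is clear of everything, so I am handing in.

```bash
python3 -c "
from station import order
print(order.hand_in())"
```

```text
the job is handed in; nothing more can be done
None
```

The pane lies flat in the frame, the back is shut, and the latch is turned over it at about 1.59 rad; the job is handed in at about 27 s, but no verdict came back, and I viewed 11 pictures, one over the limit of 10.

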